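# Change the bench over to the standby feed

## Task

Change the bench over from the main feed to the standby feed: first throw the red-handled lever switch off (from its green end over to its white end), then throw the blue-handled one on (from its white end over to its green end). Last, roll the six-sided status bar over along the bench, face by face and without picking it up, until its blue face lies flat on top, and leave it near where it was. Do not shift or tip the two glue bottles and the weight, and let go of everything.

Things in the scene. Friction and masses are not known exactly. Their poses are not given: they have to be found in the camera images.
- red_switch: main feed switch, lever switch screwed to the bench. Steel plate 150 x 90 x 6 mm, grey housing 110 x 64 mm up to z = 36 mm, pivot cheeks (30 x 38 mm) up to 65 mm. Origin: centre of the underside. The lever swings in the body's x-z plane about a pivot 50 mm above the origin. Green patches at its -x end mark on, white ones at +x off.
- red_lever (a joint): lever of the red-handled switch, 90 mm from pivot to T-grip axis. 0: leans 43 degrees from upright to the switch's -x; 0.75: upright; 1.5: leans 43 degrees to +x. Its weighted grip keeps it at either end stop (about 4 N, pushed level at the grip, frees it) and drops it to the other once past upright. 0 = on (start), 1.5 = off.
- red_grip (a point): centre of the red T-grip, a freely revolving bar 22 mm thick, 70 mm long, along the switch's y. It is 116 mm above the bench at either end (61 mm to the side of the pivot), 140 mm when upright (top 151 mm). Push it over with shut fingers set on its outer side, tips about 93 mm above the bench.
- blue_switch: standby feed switch, lever switch screwed to the bench. Steel plate 150 x 90 x 6 mm, grey housing 110 x 64 mm up to z = 36 mm, pivot cheeks (30 x 38 mm) up to 65 mm. Origin: centre of the underside. The lever swings in the body's x-z plane about a pivot 50 mm above the origin. White patches at its -x end mark off, green ones at +x on.
- blue_lever (a joint): lever of the blue-handled switch, 90 mm from pivot to T-grip axis. 0: leans 43 degrees from upright to the switch's -x; 0.75: upright; 1.5: leans 43 degrees to +x. Its weighted grip keeps it at either end stop (about 4 N, pushed level at the grip, frees it) and drops it to the other once past upright. 0 = off (start), 1.5 = on.
- blue_grip (a point): centre of the blue T-grip, a freely revolving bar 22 mm thick, 70 mm long, along the switch's y. It is 116 mm above the bench at either end (61 mm to the side of the pivot), 140 mm when upright (top 151 mm). Push it over with shut fingers set on its outer side, tips about 93 mm above the bench.
- status_bar: loose six-sided wooden bar, 150 mm long, sides 32 mm, 55.4 mm across flats, 64 mm across corners, 0.2 to 0.42 kg. Origin in its middle, 27.7 mm above the bench when it lies on a face; body y runs along the bar. Faces in turn: red, yellow, blue, then three of bare wood. Start: red up (body z upward), yellow up and towards body -x, blue down and towards -x.
- bar_red_face (a point): centre of the bar's red face, up at the start. The bench grips the bar (friction about 1): fingertips pressed on its upper sloped face from behind, some 36 mm above the bench, and led in an arc about its front bottom edge tip it; past 30 degrees it drops on to its next face.
- bar_yellow_face (a point): centre of the bar's yellow face, between red and blue. Rolling the bar towards its start +x (about body +y) brings yellow up after one face (60 degrees, 32 mm of travel) and blue after two.
- bar_blue_face (a point): centre of the bar's blue face; 55.4 mm above the bench when blue is up
- yellow_bottle: loose yellow glue bottle with red nozzle, 68 mm thick, 265 mm tall, origin at the centre of its underside; stands beside the red switch, 105 to 130 mm towards the switch's +y; to be left alone
- white_bottle: loose white glue bottle with red nozzle, 69 mm thick, 265 mm tall, origin at the centre of its underside; stands beside the blue switch, 105 to 130 mm towards the switch's +y; to be left alone
- iron_weight: loose turned steel weight with a knob, 58 mm wide, 59 mm high, 0.75 kg, origin at the centre of its underside; stands behind the bar, 125 to 150 mm towards its start -x; to be left alone

How it is judged:
On the way, in this order (a step that is already met when the one before it is completed fails the run):
1. the red lever is thrown off, while the blue one is still off (value of joint red_lever above 1.4 rad and value of joint blue_lever below 0.3 rad), for 0.2 s.
2. the blue lever is thrown on, the red one staying off (value of joint each of red_lever, blue_lever above 1.4 rad), for 0.2 s.
3. the bar lies flat with its blue face up (height (world z) of bar_blue_face above 0.051 m and height (world z) of status_bar below 0.0295 m and angle between status_bar's own y axis and vertical above 1.5 rad), for 0.2 s.
At the end, for the whole second after the job is handed in: The red lever rests at its off end and the blue lever at its on end (both joints above 1.4 rad); the bar lies flat on the bench, at rest, blue face up (face centre above 51 mm, bar's axis below 29.5 mm and level), within 200 mm of where it started (all of step 2 and all of step 3 and linear speed of status_bar below 0.01 m/s and angular speed of status_bar below 0.1 rad/s and distance of status_bar from where it was at the start of the episode below 0.2 m); the robot touches nothing.
It fails at once if both feeds on at once: the blue lever past upright while the red one is not past upright (value of joint blue_lever above 0.78 rad and value of joint red_lever below 0.72 rad).
It fails at once if the bar is picked up (its axis more than 60 mm above the bench) (height (world z) of status_bar above 0.06 m).
It fails at once if the yellow bottle is shifted more than 30 mm or tipped (distance of yellow_bottle from where it was at the start of the episode above 0.03 m or angle between yellow_bottle's own z axis and vertical above 0.35 rad).
It fails at once if the white bottle is shifted more than 30 mm or tipped (distance of white_bottle from where it was at the start of the episode above 0.03 m or angle between white_bottle's own z axis and vertical above 0.35 rad).
It fails at once if the iron weight is shifted more than 30 mm or tipped (distance of iron_weight from where it was at the start of the episode above 0.03 m or angle between iron_weight's own z axis and vertical above 0.35 rad).
It also fails if it takes over 72 s, if anything falls off the work surface, if the arm or the gripper's body presses on something with over 40 N, if the wrist force passes 120 N, or if a joint passes its speed limit or range.

## Robot

A 7-joint arm with a two-finger parallel gripper is mounted at the origin on a cart in front of the work surface, level with it; the furniture and walls round the work are solid. World frame = base frame: x ahead of the robot, y to its left, z up, the work surface at z = 0. Lengths are in m, angles in rad, forces in N, time in s.
With the tool pointing down it reaches from about 0.4 to 0.85 m from the base axis. Payload 6.9 kg.
Tool frame: the origin (TCP) lies midway between the tips of the shut fingers; the grasp point (between the pads) lies behind it (ctrl.pinch_z is the z of the grasp point in the tool frame, in m); z points along the fingers, y is the line along which they close (so a half turn about z gives the same grasp; the last joint's range is limited). The gripper opens to 85 mm and grips with 20 to 120 N. Pads are 22 mm wide; open, the fingers measure 114 mm over their backs; the gripper's body (76 mm by 85 mm) begins 54 mm behind the grasp point. The pads swing forward as they close: fully open they stand 13 mm farther back than shut.
Start: joints at [-1.139, 0.507, -0.238, 1.5, 0.126, 1.149, -0.155], TCP at [0.2, 0.592, 0.231] pointing down, gripper open.
Joint ranges: [-3.08, 3.08], [-0.24, 2.05], [-1.43, 1.35], [0, 2.5], [-1.52, 4.66], [0.17, 1.96], [-2.89, 2.89]. Speed limits (rad/s): [2.39, 2.39, 3.14, 3.14, 3.14, 3.14, 3.14].

## Interface

Orientations are given as a unit quaternion [w, x, y, z].
In Python, from station import ctrl, get_state, vision, ticket, models gives the robot as it stands. Calls block until the motion is done:
- ctrl.movep(position, orientation): joint-space move of the TCP to a pose.
- ctrl.movel(position, frame=None, max_speed=0.15): straight line of the TCP; frame=None keeps the orientation; max_speed is the mean speed in m/s.
- ctrl.set_joints(angles): joint-space move.
- ctrl.ungrasp() and ctrl.close_gripper(force=None): open the fingers fully, or close them until they stop; force is the grip in N (None keeps the last).
- ctrl.pause(seconds).
- ctrl.ik(position, orientation): joint angles nearest the present ones, or None.
- get_state(): the state.
- vision.grab_frame(name): name is "scene" or "side" or "wrist"; returns (picture, depth): 400x640x3 uint8, blue, green, red; 400x640 float32, m along the optical axis (not along the pixel's ray), 0 where there is no reading.
- vision.camera_info(name): a dict with "mtx" (3x3 intrinsics, pixels), "dist_coeffs" ([k1, k2, p1, p2, k3] as OpenCV has them; the pictures are not rectified), "R" (3x3) and "t" (3): a world point X has camera coordinates R X + t; the wrist camera has in their place "hand_eye" (4x4, takes a point from camera to tool coordinates, whose origin is the TCP and whose axes are the flange's). Camera axes: x right, y down, z forward; pixel columns grow to the right and rows downward; lengths in m; the calibration is good to about 2 mm. A picture is of the moment at which its call begins: read the wrist's pose just before it. camera_info takes no time and is no camera call.
A pose or a line that the arm cannot do raises ctrl.Unreachable and nothing moves.
- ticket.close_job(): hands the job in; it is judged then, once.
Trained networks look in the newest picture that a camera, given by its name, has taken for a name from the list of things; names that differ only in an ending like _2 or _b are one class to them, and where a whole thing is asked for, a point or a joint stands for the part that bears it (a point fixed in the world has none). Each returns a list of dicts, best first, with "p" (0 to 1); they miss things now and then, are a little off and sometimes report something else, mostly with a low value. They report only what shows in the picture. A call takes as long as a camera call.
- models.recognise(camera, target): "point" ([column, row] in pixels, amid what is visible of it).
- models.masks_of(camera, target): "mask" (400x640 bool, what is visible of it) and "point" ([column, row] in pixels, amid what is visible of it).
The state is a dict: "time": time; "qpos": joint angles; "qd": joint speeds; "tau": joint torques, N m; "tcp_pos": TCP position; "eef_rot": TCP orientation; "contact_force": force on the tool from outside, world axes, zero at the start; "wrist_torque": the same for the moment, N m; "width": finger opening in m; "gripper_force": force on a finger pad.
Only numpy, scipy, OpenCV 4.12 (cv2) and the standard library are available. Lean on these libraries where they do the work, as an engineer would, in place of code of your own. Each camera call takes 0.05 s, during which the arm holds its last target. There are 200 camera calls.

## Working session

There is one attempt and no reset: what is moved stays moved. The work goes in short steps, each a Python script; the robot and the scene stay as the last script left them, time stands still between calls to the robot, and variables do not carry over. Pictures are saved under pics/ and viewed, at most 10 in all, crops included, and the job is handed in when it is done.

```bash
ls; mkdir -p pics; cat > h.py <<'E'
from station import ctrl, get_state, vision, ticket, models
import numpy as np, cv2
def cloud(cam):
    pic,d=vision.grab_frame(cam); ci=vision.camera_info(cam)
    return pic,d,ci
def pts(d,ci,mask):
    v,u=np.nonzero(mask&(d>0)); z=d[v,u]
    n=cv2.undistortPoints(np.stack([u,v],1).astype(np.float64)[:,None],np.array(ci["mtx"]),np.array(ci["dist_coeffs"]))[:,0]
    pc=np.c_[n*z[:,None],z]
    return (pc-np.array(ci["t"]))@np.array(ci["R"])
E
python3 - <<'E'
from h import *
for cam in("scene","side"):
    pic,d,ci=cloud(cam); cv2.imwrite(f"pics/{cam}0.png",pic)
    for n in "red_switch red_grip blue_switch blue_grip status_bar bar_red_face bar_yellow_face yellow_bottle white_bottle iron_weight".split():
        r=models.masks_of(cam,n)
        for o in r[:2]:
            if o["p"]<.3: continue
            P=pts(d,ci,o["mask"])
            if len(P)<5: continue
            print(cam,n,round(o["p"],2),np.round(o["point"]),len(P),"med",np.median(P,0).round(3),"lo",np.percentile(P,3,0).round(3),"hi",np.percentile(P,97,0).round(3))
print(get_state()["time"],ctrl.pinch_z)
E
```

```text
pics
scene red_switch 0.56 [384. 187.] 339 med [ 0.487 -0.345  0.019] lo [ 0.446 -0.408 -0.004] hi [ 0.603 -0.28   0.127]
scene red_grip 0.46 [388. 167.] 52 med [ 0.463 -0.362  0.122] lo [ 0.448 -0.4    0.096] hi [ 0.487 -0.341  0.13 ]
scene blue_switch 0.65 [302. 217.] 674 med [0.552 0.037 0.033] lo [ 0.514 -0.006  0.002] hi [0.643 0.079 0.125]
scene blue_grip 0.58 [381. 186.] 285 med [ 0.486 -0.345  0.02 ] lo [ 0.449 -0.405  0.002] hi [ 0.593 -0.285  0.128]
scene blue_grip 0.46 [305. 200.] 144 med [0.536 0.043 0.119] lo [0.512 0.008 0.051] hi [0.593 0.079 0.129]
scene status_bar 0.42 [221. 254.] 17 med [0.571 0.411 0.057] lo [0.542 0.399 0.027] hi [0.578 0.437 0.06 ]
scene bar_red_face 0.47 [222. 256.] 74 med [0.547 0.422 0.056] lo [ 0.211  0.36  -0.004] hi [0.661 0.641 0.347]
scene yellow_bottle 0.84 [372. 185.] 841 med [ 0.43  -0.225  0.116] lo [ 0.411 -0.257  0.008] hi [ 0.462 -0.208  0.229]
scene yellow_bottle 0.66 [389. 168.] 66 med [ 0.468 -0.367  0.122] lo [ 0.449 -0.413  0.087] hi [ 0.502 -0.342  0.131]
scene white_bottle 0.58 [267. 195.] 902 med [0.665 0.103 0.112] lo [0.6
[... 788 characters left out ...]
i [0.593 0.424 0.062]
side bar_red_face 0.64 [334. 181.] 367 med [0.555 0.319 0.049] lo [0.52  0.285 0.01 ] hi [0.593 0.426 0.062]
side bar_yellow_face 0.82 [333. 180.] 368 med [0.557 0.319 0.05 ] lo [0.521 0.285 0.01 ] hi [0.596 0.425 0.062]
side yellow_bottle 0.71 [311. 253.] 1518 med [ 0.449 -0.269  0.13 ] lo [ 0.42  -0.279  0.01 ] hi [ 0.481 -0.242  0.237]
side white_bottle 0.92 [374. 198.] 1020 med [0.681 0.062 0.12 ] lo [0.654 0.052 0.016] hi [0.714 0.087 0.226]
side iron_weight 0.66 [304. 178.] 179 med [0.423 0.378 0.037] lo [0.394 0.363 0.006] hi [0.448 0.406 0.064]
side iron_weight 0.33 [336. 180.] 360 med [0.556 0.318 0.05 ] lo [0.521 0.285 0.012] hi [0.592 0.424 0.062]
1.1 -0.0187
```

```bash
cat > topmap.py <<'E'
from h import *
def topmap(name,cams=("scene","side")):
    # rows: x from .85 down to .25 ; cols: y from .55 to -.5 ; 1.5 mm/px
    s=700; im=np.zeros((int(.6*s),int(1.14*s),3),np.uint8); hz=np.full(im.shape[:2],-1.)
    out={}
    for cam in cams:
        pic,d,ci=cloud(cam); P=pts(d,ci,np.ones(d.shape,bool)); v,u=np.nonzero(d>0); C=pic[v,u]
        out[cam]=(P,C)
        r=((.85-P[:,0])*s).astype(int); c=((.6-P[:,1])*s).astype(int)
        k=(r>=0)&(r<im.shape[0])&(c>=0)&(c<im.shape[1])&(P[:,2]<.28)
        o=np.argsort(P[:,2])
        o=o[k[o]]
        for i in o:
            if P[i,2]>=hz[r[i],c[i]]: hz[r[i],c[i]]=P[i,2]; im[r[i],c[i]]=C[i]
    im=cv2.dilate(im,np.ones((3,3)))
    for x in np.arange(.3,.85,.1): cv2.putText(im,f"{x:.1f}",(0,int((.85-x)*s)),0,.4,(0,255,255)); 
    for y in np.arange(-.5,.6,.1): cv2.putText(im,f"{y:.1f}",(int((.6-y)*s),10),0,.4,(0,255,255)); cv2.line(im,(int((.6-y)*s),12),(int((.6-y)*s),20),(0,255,255))
    cv2.imwrite(name,im); return out
E
python3 - <<'E'
from topmap import *
o=topmap("pics/top0.png")
np.savez("cl.npz",**{c+k:v for c in o for k,v in zip("PC",o[c])})
a=cv2.imread("pics/scene0.png")[120:340,170:450];b=cv2.imread("pics/side0.png")[120:350,230:450]
a=cv2.resize(a,(400,314)); b=cv2.resize(b,(400,418))
cv2.imwrite("pics/ab.png",np.hstack([np.pad(a,((0,104),(0,0),(0,0))),b]))
E
```

```text
(no output)
```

View pics/top0.png

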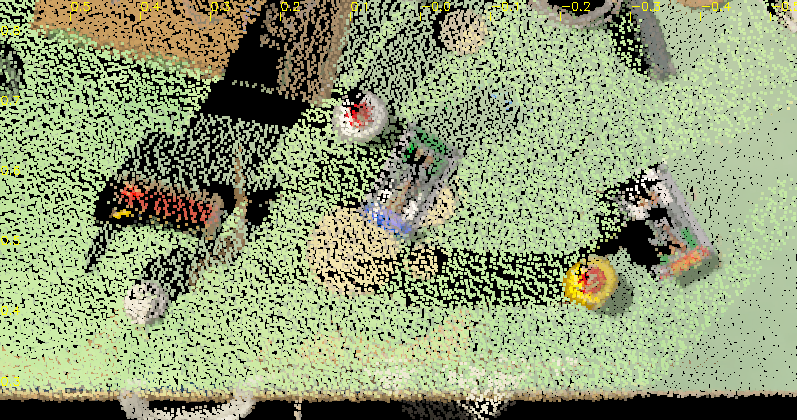

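View pics/ab.png

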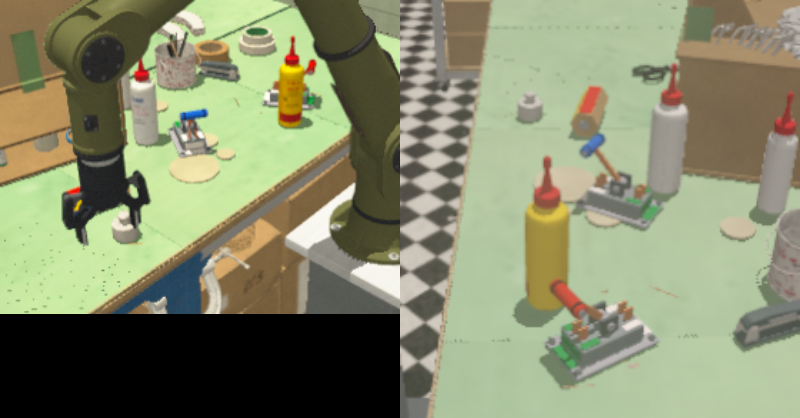

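The map shows the red grip near (0.47,-0.37), the blue grip near (0.54,0.045), and the bar's red face spanning y 0.29–0.43 at x≈0.57. The weight is at (0.42,0.40), behind the bar, so the bar rolls toward world +x. Next I'll fit the poses.

```bash
cat > fit.py <<'E'
from h import *
z=np.load("cl.npz")
P=np.r_[z["sceneP"],z["sideP"]];C=np.r_[z["sceneC"],z["sideC"]].astype(int)
cam=np.r_[np.zeros(len(z["sceneP"])),np.ones(len(z["sideP"]))]
b,g,r=C.T
def fit(name,c0,col):
    near=np.linalg.norm(P[:,:2]-c0,axis=1)<.11
    for lo,hi,n in((.026,.042,"housing"),(.003,.010,"plate")):
        for cm in (0,1,2):
            k=near&(P[:,2]>lo)&(P[:,2]<hi)&((cam==cm)|(cm==2))
            Q=P[k,:2]; Q=Q[np.linalg.norm(Q-c0,axis=1)<.085]
            if len(Q)<10: continue
            (cc,wh,a)=cv2.minAreaRect((Q*1000).astype(np.float32)); print(name,n,cm,len(Q),np.round(cc,1),np.round(wh,1),round(a,1))
    for cm in(0,1):
        k=near&col&(P[:,2]>.09)&(P[:,2]<.14)&(cam==cm)
        Q=P[k]; 
        if len(Q)<5: continue
        m=Q.mean(0);w,V=np.linalg.eigh(np.cov(Q.T)); v=V[:,2]; t=(Q-m)@v
        print(name,"grip",cm,len(Q),m.round(4),"dir",v.round(3),"ends",(m+v*t.min()).round(3),(m+v*t.max()).round(3))
fit("red",np.array([.525,-.35]),(r>g+50)&(r>b+50))
fit("blue",np.array([.592,.018]),(b>g+30)&(b>r+30))
near=np.linalg.norm(P[:,:2]-[.567,.36],axis=1)<.13
for cm in(0,1):
    k=near&(P[:,2]>.05)&(P[:,2]<.061)&(cam==cm)&(r>g+60)
    Q=P[k];m=Q.mean(0);(cc,wh,a)=cv2.minAreaRect((Q[:,:2]*1000).astype(np.float32));w,V=np.linalg.eigh(np.cov(Q[:,:2].T));t=(Q[:,:2]-m[:2])@V[:,1]
    print("barred",cm,len(Q),m.round(4),V[:,1].round(3),np.percentile(t,[1,99]).round(3),np.round(cc,1),np.round(wh,1),round(a,1))
for n,c in(("yb",(.443,-.243)),("wb",(.685,.086)),("wt",(.42,.39))):
    k=(np.linalg.norm(P[:,:2]-c,axis=1)<.06)&(P[:,2]>.01)&(P[:,2]<.15);print(n,[ (P[k&(cam==i)].min(0).round(3),P[k&(cam==i)].max(0).round(3)) for i in(0,1)])
E
python3 fit.py
```

```text
red housing 0 67 [ 524.9 -346.1] [111.9  74.1] 31.7
red housing 1 557 [ 529.7 -349.6] [111.4  65.5] 29.8
red housing 2 624 [ 526.1 -345.5] [113.5  76.8] 30.1
red plate 0 91 [ 524.7 -343.1] [152.9  96.4] 31.1
red plate 1 446 [ 534.5 -356.3] [149.8 107.6] 28.9
red plate 2 537 [ 531.4 -353.9] [153.6 115.6] 28.4
red grip 0 44 [ 0.4727 -0.3727  0.1218] dir [-0.546  0.837  0.033] ends [ 0.491 -0.401  0.121] [ 0.454 -0.344  0.123]
red grip 1 162 [ 0.476  -0.3826  0.1252] dir [-0.498  0.867  0.029] ends [ 0.492 -0.411  0.124] [ 0.457 -0.35   0.126]
blue housing 0 200 [595.2  27.3] [141.6  90.4] 7.1
blue housing 1 279 [606.6  35.3] [119.8 108.9] 56.9
blue housing 2 479 [600.4  40. ] [121.  124.3] 56.9
blue plate 0 178 [587.1  16. ] [133.1 159.5] 81.8
blue plate 1 267 [591.   11.8] [133.7 167. ] 84.8
blue plate 2 445 [590.5  13. ] [138. 167.] 81.8
blue grip 0 88 [0.5325 0.0515 0.1222] dir [-0.471 -0.882  0.008] ends [0.548 0.081 0.122] [0.515 0.019 0.123]
blue grip 1 64 [0.5405 0.0393 0.127 ] dir [-0.534 -0.845 -0.022] ends [0.559 0.068 0.128] [0.524 0.013 0.126]
barred 0 21 [0.5742 0.4096 0.0573] [0.14 0.99] [-0.013  0.015] [575.6 409.7] [25.2 15.2] 59.8
barred 1 75 [0.5562 0.3587 0.0593] [0.245 0.969] [-0.064  0.067] [555.7 358.4] [134.6  30. ] 75.6
yb [(array([ 0.406, -0.262,  0.01 ]), array([ 0.475, -0.204,  0.15 ])), (array([ 0.417, -0.282,  0.01 ]), array([ 0.485, -0.243,  0.15 ]))]
wb [(array([0.644, 0.059, 0.01 ]), array([0.711, 0.143, 0.15 ])), (array([0.652, 0.048, 0.01 ]), array([0.719, 0.098, 0.15 ]))]
wt [(array([0.386, 0.375, 0.01 ]), array([0.443, 0.423, 0.065])), (array([0.393, 0.36 , 0.01 ]), array([0.449, 0.417, 0.066]))]
```

```bash
cat >> h.py <<'E'
def down(deg):
    a=np.radians(deg)/2; return [0,float(np.cos(a)),float(np.sin(a)),0]
def st(msg=""):
    s=get_state(); print(msg,"t%.2f"%s["time"],np.round(s["tcp_pos"],3),"F",np.round(s["contact_force"],1),"w%.3f"%s["width"])
def sw(c,yaw,x,y=0,z=.093):
    a=np.radians(yaw); return [c[0]+x*np.cos(a)-y*np.sin(a),c[1]+x*np.sin(a)+y*np.cos(a),z]
RED=((.528,-.349),30); BLUE=((.590,.0145),-30)
E
python3 - <<'E'
from h import *
s=get_state();print(np.round(s["eef_rot"],3))
for n,p,aa in(("red",sw(*RED,-.107,-.008),(30,-150)),("redend",sw(*RED,0,-.008),(30,-150)),("blue",sw(*BLUE,-.107,-.008),(-30,150)),("bluend",sw(*BLUE,0,-.008),(-30,150)),("bar",(.52,.37,.05),(-14,76,166,-104))):
    for a in aa:
        q=ctrl.ik(p,down(a));print(n,a,np.round(p,3),None if q is None else np.round(q,2))
E
```

```text
[-0.     0.162  0.987 -0.   ]
red 30 [ 0.439 -0.409  0.093] [ 0.16  0.83  1.01  1.75 -0.81  1.04  0.42]
red -150 [ 0.439 -0.409  0.093] [ 1.2   0.72 -0.83  1.74  0.63  0.97  2.21]
redend 30 [ 0.532 -0.356  0.093] [ 0.03  0.89  1.03  1.64 -0.83  1.11  0.24]
redend -150 [ 0.532 -0.356  0.093] [ 0.48  0.66  0.12  1.63 -0.1   0.86  2.73]
blue -30 [0.493 0.061 0.093] [-0.76  0.67  0.95  2.02 -0.74  0.84 -1.47]
blue 150 [0.493 0.061 0.093] [-0.16  0.48 -0.02  2.02  0.02  0.65  0.86]
bluend -30 [0.586 0.008 0.093] [-0.59  0.78  0.95  1.79 -0.76  0.98 -1.42]
bluend 150 [0.586 0.008 0.093] [-0.05  0.58 -0.01  1.78  0.01  0.77  0.98]
bar -14 [0.52 0.37 0.05] [-0.95  0.76  0.51  1.68 -0.47  0.83 -2.05]
bar 76 [0.52 0.37 0.05] [-0.72  0.71  0.11  1.68 -0.1   0.76 -0.81]
bar 166 [0.52 0.37 0.05] [-0.54  0.71 -0.19  1.67  0.18  0.78  0.51]
bar -104 [0.52 0.37 0.05] [-0.32  0.76 -0.58  1.67  0.51  0.87  1.78]
```

```bash
python3 - <<'E'
from h import *
ctrl.close_gripper(20); st()
ctrl.movep([.48,0,.38],down(85)); st(); print(np.round(get_state()["qpos"],2))
p=sw(*RED,-.107,-.008,.36); ctrl.movep(p,down(30)); st();print(np.round(get_state()["qpos"],2))
ctrl.movel(sw(*RED,-.107,-.008),max_speed=.2); st("down")
pic,d,_=cloud("side"); cv2.imwrite("pics/side1.png",cv2.resize(pic[150:380,220:480],(780,690))[:600])
pic,d,_=cloud("wrist"); cv2.imwrite("pics/wrist1.png",pic)
E
```

```text
t1.97 [0.2   0.592 0.231] F [-0.1  0.2  0.6] w-0.000
 t4.36 [0.48  0.001 0.38 ] F [-0.7  0.6  0.5] w0.000
[-0.4   0.2   0.44  1.59 -0.09  1.38 -0.03]
 t5.88 [ 0.441 -0.408  0.36 ] F [-0.1  0.   0.7] w-0.000
[ 0.24  0.5   0.84  1.34 -0.36  1.47  0.  ]
down t7.37 [ 0.44  -0.41   0.094] F [0.6 1.  0.2] w0.000
```

View pics/side1.png

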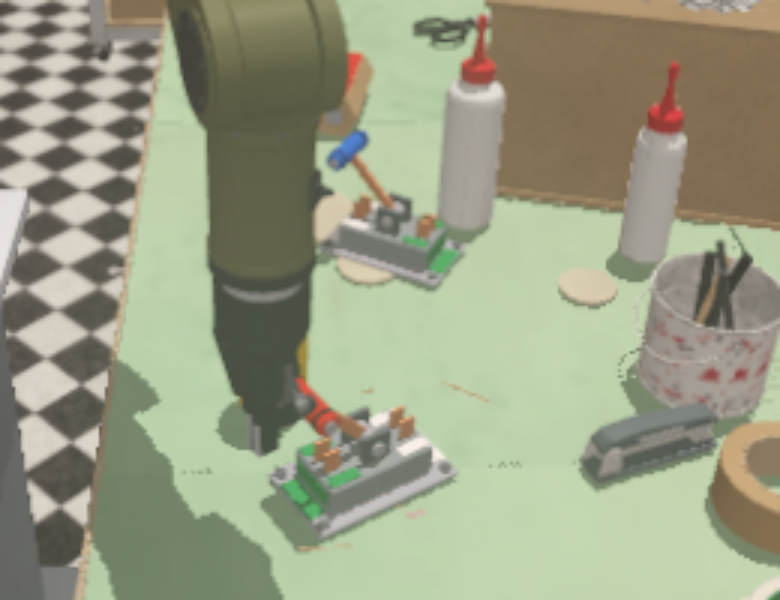

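The shut fingers sit at pixel (262,440), just outside the red grip at (312,400), and the yellow bottle behind is clear. Next I'll push the lever.

```bash
python3 - <<'E'
from h import *
for x in(-.08,-.05,-.02,.002):
    ctrl.movel(sw(*RED,x,-.008),max_speed=.1); st(x)
ctrl.movel(sw(*RED,-.06,-.008),max_speed=.2)
ctrl.movel(sw(*RED,-.10,-.008,.36),max_speed=.3); st("up")
pic,d,ci=cloud("side"); P=pts(d,ci,np.ones(d.shape,bool)); v,u=np.nonzero(d>0); C=pic[v,u].astype(int)
k=(np.linalg.norm(P[:,:2]-RED[0],axis=1)<.12)&(C[:,2]>C[:,1]+50)&(C[:,2]>C[:,0]+50)&(P[:,2]>.09)&(P[:,2]<.16)
print(k.sum(),P[k].mean(0).round(3),"expected",np.round(sw(*RED,.061),3))
E
```

```text
-0.08 t7.88 [ 0.463 -0.396  0.093] F [-2.2 -1.3 -0.5] w-0.000
-0.05 t8.33 [ 0.489 -0.381  0.093] F [-1.3 -0.3 -0.4] w0.000
-0.02 t8.78 [ 0.515 -0.366  0.093] F [-0.3  0.   0.1] w0.000
0.002 t9.15 [ 0.534 -0.354  0.093] F [-0.7  0.4  0. ] w-0.000
up t10.66 [ 0.446 -0.405  0.359] F [-0.4  0.4 -0.8] w0.000
142 [ 0.582 -0.324  0.126] expected [ 0.581 -0.318  0.093]
```

```bash
python3 - <<'E'
from h import *
ctrl.movep([.45,-.1,.38],down(90)); st()
ctrl.movep(sw(*BLUE,-.107,-.008,.36),down(150)); st();print(np.round(get_state()["qpos"],2))
ctrl.movel(sw(*BLUE,-.107,-.008),max_speed=.2); st("down")
for x in(-.08,-.05,-.02,.002):
    ctrl.movel(sw(*BLUE,x,-.008),max_speed=.1); st(x)
ctrl.movel(sw(*BLUE,-.06,-.008),max_speed=.2)
ctrl.movel(sw(*BLUE,-.10,-.008,.36),max_speed=.3); st("up")
from topmap import *
o=topmap("pics/top1.png")
np.savez("cl.npz",**{c+k:v for c in o for k,v in zip("PC",o[c])})
for c in o:
    P,C=o[c];C=C.astype(int)
    k=(np.linalg.norm(P[:,:2]-BLUE[0],axis=1)<.12)&(C[:,0]>C[:,1]+30)&(C[:,0]>C[:,2]+30)&(P[:,2]>.09)&(P[:,2]<.16)
    print(k.sum(),P[k].mean(0).round(3) if k.any() else 0,"expected",np.round(sw(*BLUE,.061),3))
    k=(np.linalg.norm(P[:,:2]-RED[0],axis=1)<.12)&(C[:,2]>C[:,1]+50)&(C[:,2]>C[:,0]+50)&(P[:,2]>.09)&(P[:,2]<.16); print("red",P[k].mean(0).round(3) if k.any() else 0)
    k=(np.linalg.norm(P[:,:2]-[.56,.36],axis=1)<.13)&(P[:,2]>.048)&(P[:,2]<.066)
    Q=P[k];(cc,wh,a)=cv2.minAreaRect((Q[:,:2]*1000).astype(np.float32));print("bar",len(Q),np.round(cc,1),np.round(wh,1),round(a,1),np.median(Q[:,2]))
E
```

```text
t11.88 [ 0.45  -0.101  0.38 ] F [-0.6 -0.8 -0.6] w-0.000
 t12.59 [0.494 0.059 0.36 ] F [-0.   0.1  0.3] w0.000
[-0.48  0.23  0.4   1.59 -0.09  1.34  0.98]
down t14.07 [0.494 0.061 0.094] F [ 0.1  0.1 -0.1] w-0.000
-0.08 t14.49 [0.516 0.048 0.093] F [-1.6  2.3 -0.6] w0.000
-0.05 t14.94 [0.542 0.033 0.093] F [-1.2  0.7 -0.2] w-0.000
-0.02 t15.39 [0.568 0.018 0.093] F [-0.   0.3 -0.3] w-0.000
0.002 t15.76 [0.587 0.007 0.093] F [-0.6  0.2  0.4] w-0.000
up t17.27 [0.499 0.057 0.359] F [-0.2 -1.3 -0.8] w-0.000
72 [ 0.637 -0.012  0.123] expected [ 0.643 -0.016  0.093]
red [ 0.573 -0.314  0.12 ]
bar 407 [548.5 364.9] [151.9  56.6] 76.9 0.05678286313453801
68 [ 0.646 -0.022  0.126] expected [ 0.643 -0.016  0.093]
red [ 0.582 -0.324  0.126]
bar 200 [560.8 365.7] [161.1  46.5] 75.1 0.05855066373027129
```

View pics/top1.png

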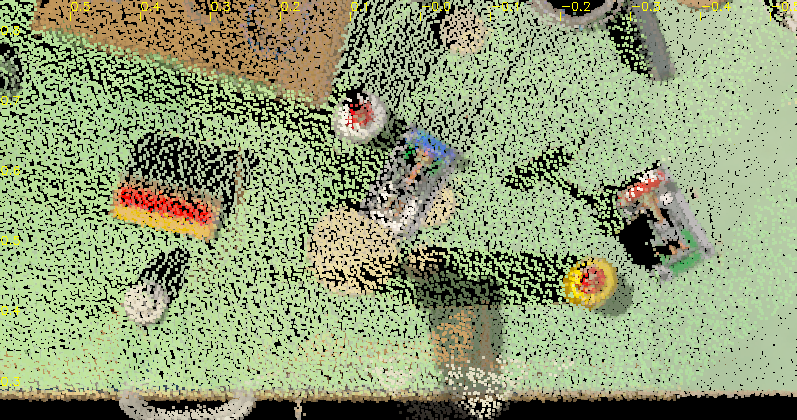

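Both levers are thrown: blue grip at top map pixel (432,148), red grip at (645,185), bottles unmoved. The bar lies at about (120–215, 190–235). I'll open the gripper, line it up with the bar and measure the bar from the wrist camera.

```bash
cat >> h.py <<'E'
from scipy.spatial.transform import Rotation as Rn
def wcloud():
    s=get_state(); pic,d=vision.grab_frame("wrist"); ci=vision.camera_info("wrist")
    v,u=np.nonzero(d>0); z=d[v,u]
    n=cv2.undistortPoints(np.stack([u,v],1).astype(np.float64)[:,None],np.array(ci["mtx"]),np.array(ci["dist_coeffs"]))[:,0]
    pc=np.c_[n*z[:,None],z]; H=np.array(ci["hand_eye"]); pt=pc@H[:3,:3].T+H[:3,3]
    w,x,y,zz=s["eef_rot"]
    return pic,Rn.from_quat([x,y,zz,w]).apply(pt)+s["tcp_pos"],pic[v,u].astype(int)
def bar(c,tol=.006,zc=.0554):
    pic,P,C=wcloud(); res={"bench":np.median(P[(P[:,2]<.02)&(P[:,2]>-.02)][:,2])}
    k=(np.linalg.norm(P[:,:2]-c,axis=1)<.12)&(abs(P[:,2]-zc)<tol)
    Q=(P[k,:2]*1000).astype(np.float32); res["rect"]=cv2.minAreaRect(Q) if len(Q)>20 else None
    res["colour"]=np.median(C[k],0) if k.any() else None; res["z"]=np.median(P[k,2])
    res["lo"]=np.percentile(Q,1,0);res["hi"]=np.percentile(Q,99,0)
    return pic,P,C,res
E
python3 - <<'E'
from h import *
ctrl.movep([.47,.33,.30],down(166)); ctrl.ungrasp(); st();print(np.round(get_state()["qpos"],2))
pic,P,C,r=bar([.557,.363]); print(r); cv2.imwrite("pics/w2.png",pic)
np.savez("w2.npz",P=P,C=C)
E
```

```text
t19.23 [0.47 0.33 0.3 ] F [ 0.6 -0.   0.6] w0.085
[-0.8   0.38  0.22  1.52 -0.08  1.24  0.76]
{'bench': np.float64(-0.005552366752949789), 'rect': ((556.5739135742188, 364.78338623046875), (150.2861785888672, 40.011817932128906), 76.56524658203125), 'colour': array([ 51.,  56., 176.]), 'z': np.float64(0.055103304732260855), 'lo': array([524.87244, 292.56128], dtype=float32), 'hi': array([586.3578 , 436.92163], dtype=float32)}
```

View pics/w2.png

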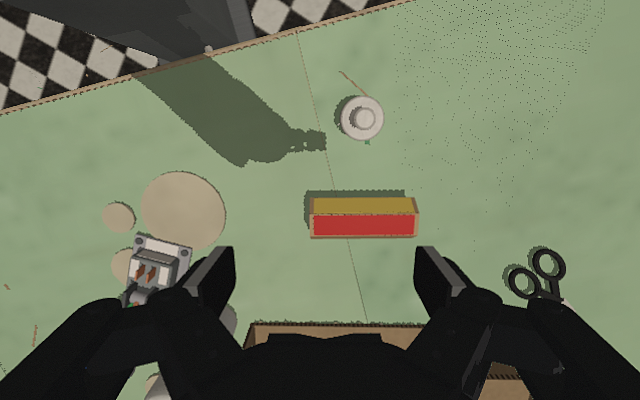

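The wrist picture shows the bar's red face at about (363,225), yellow face at (363,206) towards the weight at (362,117). Now a refined fit, then the first roll.

```bash
cat > roll.py <<'E'
from h import *
def roll(c,yaw,n=1,xoff=0):
    """c: bar centre xy, yaw: roll direction in deg; one 60 degree tip. Open fingers, tips .013 above TCP"""
    a=np.radians(yaw); R=56.2; q=down(yaw+180)
    P=lambda th,back=0: (16+R*np.cos(np.radians(140.2-th))-11-back, R*np.sin(np.radians(140.2-th)))
    W=lambda x,z: [c[0]+x/1000*np.cos(a),c[1]+x/1000*np.sin(a),z/1000-.013]
    x,z=P(0,18)
    ctrl.movep(W(x,140),q); ctrl.movel(W(x,z),max_speed=.15); st("start")
    x,z=P(0,-1); ctrl.movel(W(x,z),max_speed=.06); st("touch")
    for th in range(6,43,6):
        x,z=P(th,-2); ctrl.movel(W(x,z),max_speed=.06); st(th)
    ctrl.movel(W(x-35,z+20),max_speed=.15); ctrl.pause(.3)
E
python3 - <<'E'
import numpy as np,cv2
z=np.load("w2.npz");P,C=z["P"],z["C"]
n=np.linalg.norm(P[:,:2]-[.557,.363],axis=1)<.12
for nm,k in(("red",(C[:,2]>C[:,1]+70)&(abs(P[:,2]-.0554)<.008)),("yel",(C[:,2]>C[:,0]+60)&(C[:,1]>C[:,0]+50)&(P[:,2]>.02))):
    Q=P[n&k];r=cv2.minAreaRect((Q[:,:2]*1000).astype(np.float32));print(nm,len(Q),r,Q[:,2].min(),Q[:,2].max())
E
python3 - <<'E'
from h import *
for x,y in((.50,.377),(.54,.36),(.59,.35)): print(np.round(ctrl.ik([x,y,.025],down(166.5)),2))
E
```

```text
red 1992 ((557.69921875, 364.3102111816406), (137.72593688964844, 29.306142807006836), 75.69583892822266) 0.052856696165783146 0.057980236980837124
yel 1501 ((534.6386108398438, 369.7216796875), (137.758544921875, 15.599569320678711), 76.01374053955078) 0.028280218804227097 0.056029926180951484
[-0.78  0.73  0.15  1.73 -0.16  0.7   0.79]
[-0.72  0.76  0.16  1.66 -0.16  0.74  0.86]
[-0.67  0.8   0.18  1.55 -0.18  0.81  0.91]
```

```bash
python3 - <<'E'
from roll import *
c=np.array([.5575,.3645]); roll(c,-14)
s=np.array(get_state()["tcp_pos"])
u=np.array([np.cos(np.radians(-14)),np.sin(np.radians(-14))])
ctrl.movel([*(s[:2]-u*.03),.22],max_speed=.25); st("up")
pic,P,C,r=bar(c+u*.032); print(r,c+u*.032); cv2.imwrite("pics/w3.png",pic)
E
```

```text
start t20.88 [0.504 0.378 0.024] F [-0.5  0.   0.4] w0.086
touch t21.35 [0.522 0.373 0.023] F [-0.5 -0.5  0.2] w0.085
6 t21.61 [0.526 0.372 0.028] F [-1.8 -0.1 -0.3] w0.085
12 t21.86 [0.531 0.371 0.032] F [-2.2 -0.7  3. ] w0.086
18 t22.11 [0.536 0.37  0.035] F [-2.5 -0.7  3.5] w0.085
24 t22.36 [0.541 0.369 0.038] F [-2.1 -0.8  4.6] w0.085
30 t22.61 [0.547 0.367 0.04 ] F [-3.1 -0.5  5.2] w0.085
36 t22.86 [0.553 0.366 0.042] F [-1.6 -0.7  5.5] w0.085
42 t23.11 [0.559 0.364 0.044] F [-1.2 -0.5  6.5] w0.085
up t24.62 [0.494 0.379 0.219] F [ 0.  -0.7 -0.7] w0.086
{'bench': np.float64(-0.005539283143540075), 'rect': ((587.2269897460938, 356.344970703125), (150.03167724609375, 37.288143157958984), 75.98985290527344), 'colour': array([ 88., 177., 204.]), 'z': np.float64(0.05513807525833969), 'lo': array([556.2471, 284.4972], dtype=float32), 'hi': array([617.80475, 428.51474], dtype=float32)} [0.58854946 0.3567585 ]
```

View pics/w3.png

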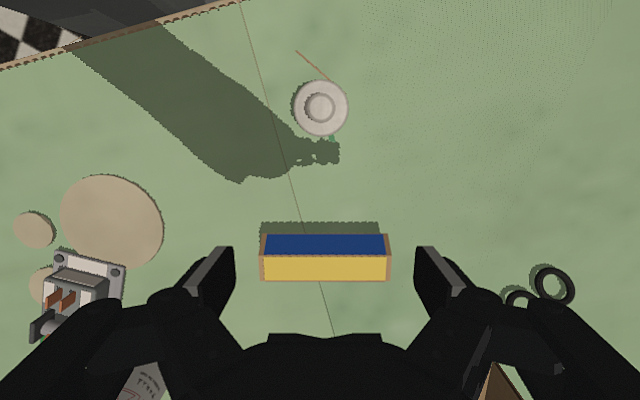

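Yellow is now up at (325,268), with blue on the rear slope at (325,244). The bar landed where predicted, about (0.588,0.3565), so I'll repeat the roll.

```bash
python3 - <<'E'
from roll import *
c=np.array([.588,.3565]); roll(c,-14)
s=np.array(get_state()["tcp_pos"])
u=np.array([np.cos(np.radians(-14)),np.sin(np.radians(-14))])
ctrl.movel([*(s[:2]-u*.03),.22],max_speed=.25); st("up")
pic,P,C,r=bar(c+u*.032); print(r,c+u*.032); cv2.imwrite("pics/w4.png",pic)
from topmap import *
o=topmap("pics/top4.png")
E
```

```text
start t26.00 [0.534 0.371 0.024] F [ 0.6 -0.8  0.4] w0.085
touch t26.47 [0.552 0.365 0.023] F [-0.6 -0.   0.4] w0.085
6 t26.73 [0.557 0.364 0.028] F [-0.3  0.7  0.3] w0.086
12 t26.98 [0.561 0.363 0.032] F [-1.2 -0.4  2.2] w0.085
18 t27.23 [0.566 0.362 0.035] F [-2.6  0.2  3. ] w0.085
24 t27.48 [0.571 0.361 0.038] F [-2.4  0.4  3.4] w0.086
30 t27.73 [0.577 0.359 0.04 ] F [-1.9  0.8  5. ] w0.086
36 t27.98 [0.583 0.358 0.042] F [-2.9  0.2  6.1] w0.085
42 t28.23 [0.589 0.356 0.044] F [-1.   0.1  6.3] w0.086
up t29.73 [0.524 0.371 0.219] F [-0.1 -0.1 -0.6] w0.086
{'bench': np.float64(-0.0054983671357423936), 'rect': ((618.6773681640625, 348.49072265625), (150.26136779785156, 39.002784729003906), 76.0178451538086), 'colour': array([156.,  92.,  51.]), 'z': np.float64(0.05513160715435039), 'lo': array([587.145  , 276.76434], dtype=float32), 'hi': array([649.22644, 420.6012 ], dtype=float32)} [0.61904946 0.3487585 ]
```

View pics/w4.png

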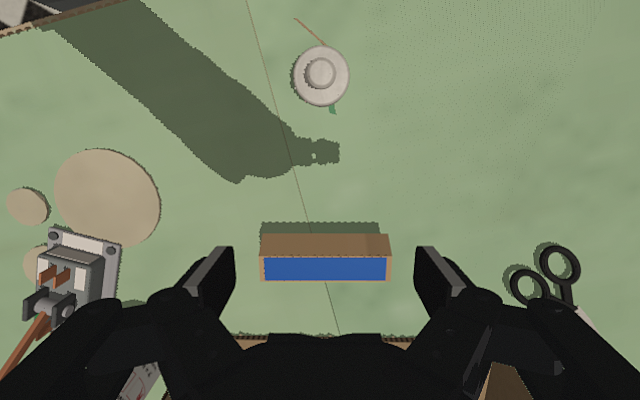

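View pics/top4.png

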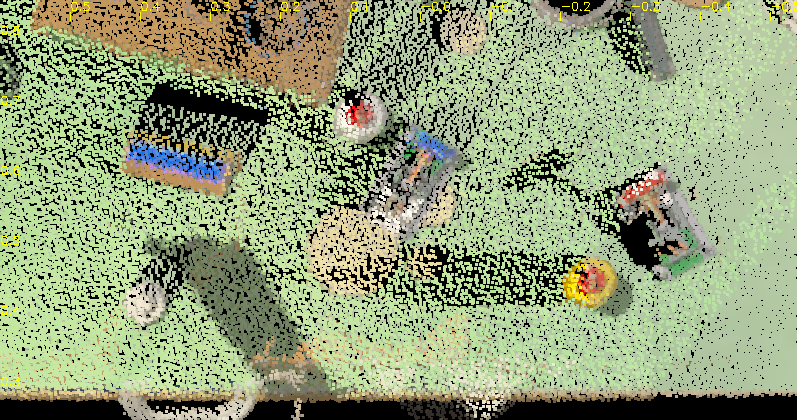

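Blue lies flat on top at (325,268), with its centre at z = 55.1 mm. Both levers are over, the bottles and weight haven't moved, and the arm is clear.

```bash
python3 -c "
from h import *
print(ticket.close_job())"
```

```text
the job is handed in; nothing more can be done
None
```

The job is handed in, though no verdict came back: the red lever is off, the blue lever is on, the bar lies flat with its blue face up about 63 mm from where it started, the bottles and weight show no movement in the last pictures, and the arm is clear of everything.

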